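# Sort the loose screw caps into the wash tubs

### The job

Slide the cover of the left tub fully open, then sort the four loose black screw caps by size: push the two wide ones and the two narrow ones off the side edges of the board into the two tubs, each size into the tub that has the sample cap of that size on the pedestal at its far end. Slide the caps along the board, do not lift them; leave the cover open, and leave the bottle, the beaker and the tube rack where they stand.

Things in the scene. Friction and masses are not known exactly. Their poses are not given: they have to be found in the camera images.
- station: fixed sorting station: level grey board, 280 mm long in its own y, 258 mm clear in x between two aluminium rims (12 mm thick, 10 mm above the board) on its near and far (+x) sides. Its left (+y) and right edges, 140 mm from the centre, are open; close beyond each lies a long steel tub. Origin on the bench under the board's centre; at yaw 0 x points away from the robot, y left
- board_top (a point): centre of the board's top surface, 75 mm above the bench
- left_tub (a point): centre of the inner floor of the left (+y) tub, 190 mm from the board's centre and 5 mm above the bench; inside it is 252 mm long (x) and 86 mm wide (y), walls 5 mm, rim 66 mm above the bench (9 mm below the board's top). It has the sliding cover
- right_tub (a point): the same for the right (-y) tub, at 190 mm to the other side; same size, always open, no cover
- cover (a joint): flat aluminium cover on the left tub, 4 mm thick, its top at 71 mm above the bench; slides outward (station +y, away from the board) on runners, 0 = tub shut, 0.088 m = stop, tub fully open. Moves with about 2 N of friction, stays where it is left, starts open by up to 15 mm
- cover_ridge (a point): middle of the top of the grey ridge on the cover, 95 mm above the bench; the ridge is 110 mm long in station x, 12 mm thick in y and stands 24 mm above the cover, over the tub's centre line when shut (50 mm outward of the board's edge); moves with the cover
- pattern_wide: fixed sample of the wide cap (50 mm diameter, 24 mm tall, black) on a pedestal, its underside 75 mm above the bench, at the far (+x) end of the tub meant for wide caps: 165 mm in station x and +190 or -190 mm in station y from the station's origin. Not to be sorted. Origin at the centre of its underside
- pattern_narrow: fixed sample of the narrow cap (30 mm diameter, 24 mm tall, black) on the pedestal at the far end of the other tub, the one meant for narrow caps. Not to be sorted. Origin at the centre of its underside
- wide_a: loose black screw cap (wide), 50 mm in diameter and 24 mm tall, about 22 g, lying flat with its closed top up on the board; origin at the centre of its underside
- wide_b: loose black screw cap (wide), 50 mm in diameter and 24 mm tall, about 22 g, lying flat with its closed top up on the board; origin at the centre of its underside
- narrow_a: loose black screw cap (narrow), 30 mm in diameter and 24 mm tall, about 12 g, lying flat with its closed top up on the board; origin at the centre of its underside
- narrow_b: loose black screw cap (narrow), 30 mm in diameter and 24 mm tall, about 12 g, lying flat with its closed top up on the board; origin at the centre of its underside
- wide_a_mid (a point): centre of that cap, 12 mm above its underside
- wide_b_mid (a point): centre of that cap, 12 mm above its underside
- narrow_a_mid (a point): centre of that cap, 12 mm above its underside
- narrow_b_mid (a point): centre of that cap, 12 mm above its underside
- reagent_bottle: bystander: glass bottle with a red cap, 66 mm in diameter, 130 mm tall, on the bench beyond the board's far rim; origin at the centre of its underside
- beaker: bystander: clear beaker, 70 mm in diameter, 90 mm tall, on the bench beyond the board's far rim; origin at the centre of its underside
- tube_rack: bystander: white tube rack, 60 x 140 x 59 mm high, long side along the right tub, on the bench outside the right tub; origin at the centre of its underside
There are look-alikes about, which are no part of the job. What is shaped like the wide_b but green is not meant.

How it is judged:
On the way:
1. the cover of the left tub is slid open, with no cap yet off the board (value of joint cover above 0.075 m and height (world z) of each of wide_a_mid, wide_b_mid, narrow_a_mid, narrow_b_mid above 0.075 m), for 0.2 s.
At the end, for the whole second after the job is handed in: The cover is open by at least 75 mm (of 88); both wide caps stay inside the tub whose pedestal carries the wide sample, and both narrow caps inside the other tub, all with their centres below the tub's rim (value of joint cover above 0.075 m and ((y of pattern_wide in the frame of station above 0 m and x of wide_a_mid in the frame of left_tub between -0.128 and 0.128 m and y of wide_a_mid in the frame of left_tub between -0.045 and 0.045 m and z of each of wide_a_mid, wide_b_mid in the frame of left_tub below 0.058 m and x of wide_b_mid in the frame of left_tub between -0.128 and 0.128 m and y of wide_b_mid in the frame of left_tub between -0.045 and 0.045 m and x of narrow_a_mid in the frame of right_tub between -0.128 and 0.128 m and y of narrow_a_mid in the frame of right_tub between -0.045 and 0.045 m and z of each of narrow_a_mid, narrow_b_mid in the frame of right_tub below 0.058 m and x of narrow_b_mid in the frame of right_tub between -0.128 and 0.128 m and y of narrow_b_mid in the frame of right_tub between -0.045 and 0.045 m) or (y of pattern_wide in the frame of station below 0 m and x of wide_a_mid in the frame of right_tub between -0.128 and 0.128 m and y of wide_a_mid in the frame of right_tub between -0.045 and 0.045 m and z of each of wide_a_mid, wide_b_mid in the frame of right_tub below 0.058 m and x of wide_b_mid in the frame of right_tub between -0.128 and 0.128 m and y of wide_b_mid in the frame of right_tub between -0.045 and 0.045 m and x of narrow_a_mid in the frame of left_tub between -0.128 and 0.128 m and y of narrow_a_mid in the frame of left_tub between -0.045 and 0.045 m and z of each of narrow_a_mid, narrow_b_mid in the frame of left_tub below 0.058 m and x of narrow_b_mid in the frame of left_tub between -0.128 and 0.128 m and y of narrow_b_mid in the frame of left_tub between -0.045 and 0.045 m))); the robot touches nothing.
It fails at once if a cap is lifted off the board (its centre more than 25 mm above where it lay) (height (world z) of any of wide_a_mid, wide_b_mid, narrow_a_mid, narrow_b_mid above 0.112 m).
It fails at once if the bottle, the beaker or the tube rack is shifted by more than 30 mm or tipped (distance of any of reagent_bottle, beaker, tube_rack from where it was at the start of the episode above 0.03 m or angle between any of reagent_bottle, beaker, tube_rack's own z axis and vertical above 0.35 rad).
It also fails if it takes over 64 s, if anything falls off the work surface, if the arm or the gripper's body presses on something with over 40 N, if the wrist force passes 120 N, or if a joint passes its speed limit or range.

### The arm

A 6-joint arm with a two-finger parallel gripper is mounted at the origin on the work surface. World frame = base frame: x ahead of the robot, y to its left, z up, the work surface at z = 0. Lengths are in m, angles in rad, forces in N, time in s.
With the tool pointing down it reaches from about 0.275 to 0.825 m from the base axis. Payload 5.2 kg.
Tool frame: the origin (TCP) lies at the centre of the arm's flange, where the gripper is bolted on; the fingertips stand 186 mm ahead of it and the grasp point (between the pads) lies 167 mm ahead of it; z points along the fingers, y is the line along which they close (so a half turn about z gives the same grasp; the last joint's range is limited). The gripper opens to 93 mm and grips with 3 to 60 N. Pads are 15 mm wide; open, the fingers measure 128 mm over their backs; the gripper's body (75 mm by 188 mm) begins 65 mm behind the grasp point.
Start: joints at [-1.424, 0.259, 1.535, -0, 1.348, -0.203], TCP at [0.189, -0.517, 0.405] pointing down, gripper open.
Joint ranges: [-3.14, 3.14], [-0.91, 2.08], [0.19, 2.58], [-1.22, 4.36], [0.22, 2.71], [-3.12, 3.12]. Speed limits (rad/s): [2.57, 2.57, 3.14, 3.14, 3.14, 3.14].

### API

Orientations are given as a 3x3 rotation matrix whose columns are the frame's x, y, z axes.
In Python, from station import r gives the robot as it stands.
- The arm moves only by the shell command python3 -m jog 'ROWS' [FORCE]. ROWS is JSON, a list of rows, each an object of numbers: "tx", "ty", "tz": the shift along the tool's x, y, z in units of 150 mm (1.0 is 150 mm); "spin": the turn about the tool's z in units of pi/4 rad (1.0 is pi/4 rad); "gripper": the closure, from -1 (fully open) to 1 (shut). A call has 1 to 10 rows; each row shifts and turns the commanded pose from where the row before left it, along the tool's axes as they then stand; what a row does not reach is not made up. A row lasts 1/10 s, in which the tool goes at most 50 mm and 8.59 degrees, less where a joint would pass 70% of its speed; a pose out of reach is approached as far as the arm can. A call with a number of a shift or a turn outside -1 to 1 is refused whole. A call with a gripper value outside its range is refused whole. The fingers move at their own pace and stop on an object; FORCE is the grip in N (left out, the last holds). Time passes only in rows, so rows that do not move let the fingers close. It gives the time, the measured TCP pose, the force, the opening and the grip force at its end, in the units of the state.
- r.get_state(): the state, without advancing time (a new reading comes with each control period).
- r.snapshot(name): name is "side" or "top"; returns a dict with "frame" (420x560x3 uint8, red, green, blue), "fx", "fy", "cx", "cy" (pixels), "extrinsics" (4x4, takes a point from camera to world coordinates). Camera axes: x right, y down, z forward; pixel columns grow to the right and rows downward; lengths in m; the calibration is good to about 2 mm. A picture is of the moment at which its call begins. There is no depth.
- r.hand_in(): hands the job in; it is judged then, once.
The state is a dict: "clock": time; "joints": joint angles; "joint_vel": joint speeds; "joint_efforts": joint torques, N m; "tool_pos": TCP position; "tcp_rot": TCP orientation; "ft_force": force on the tool from outside, world axes, zero at the start; "ft_torque": the same for the moment, N m; "gripper_width": finger opening in m; "grasp_force": force on a finger pad.
Only numpy, scipy, OpenCV 4.12 (cv2) and the standard library are available. Lean on these libraries where they do the work, as an engineer would, in place of code of your own. Each camera call takes 0.05 s, during which the arm holds its last target. There are 200 camera calls.

## Working session

There is one attempt and no reset: what is moved stays moved. The work goes in short steps, Python scripts to look and compute and a shell command to move; the robot and the scene stay as the last step left them, time stands still between calls to the robot, and variables do not carry over. Pictures are saved under pics/ and viewed, at most 10 in all, crops included, and the job is handed in when it is done.

```bash
ls; mkdir -p pics; python3 - <<'E'
from station import r
import cv2,numpy as np
for n in("side","top"):
    s=r.snapshot(n);cv2.imwrite(f"pics/{n}0.png",s["frame"][:,:,::-1])
    np.savez(f"pics/{n}0.npz",**s)
    print(n,s["fx"],s["fy"],s["cx"],s["cy"],np.round(s["extrinsics"],4).tolist())
st=r.get_state();print(st["clock"],st["tool_pos"],np.round(st["tcp_rot"],3).tolist(),st["gripper_width"])
E
```

```text
pics
side 413.19487305835867 413.19487305835867 282.2301267699362 213.69614649891747 [[0.9989, -0.0057, 0.0468, 0.61], [-0.043, -0.5171, 0.8548, -0.674], [0.0193, -0.8559, -0.5168, 0.4704], [0.0, 0.0, 0.0, 1.0]]
top 381.8857913004685 381.8857913004685 280.63255427716956 209.14922870261967 [[-0.0001, -0.9923, 0.1239, 0.5598], [-1.0, 0.0005, 0.0036, -0.0373], [-0.0036, -0.1239, -0.9923, 0.8466], [0.0, 0.0, 0.0, 1.0]]
0.1 [ 0.188477   -0.51649606  0.40403511] [[0.939, 0.343, -0.0], [0.343, -0.939, 0.002], [0.0, -0.002, -1.0]] 0.09277001326814022
```

View pics/top0.png

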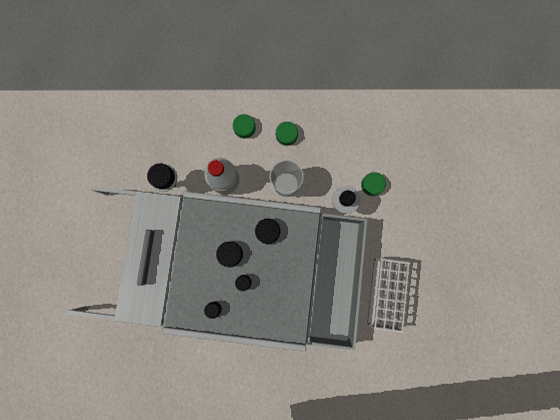

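View pics/side0.png

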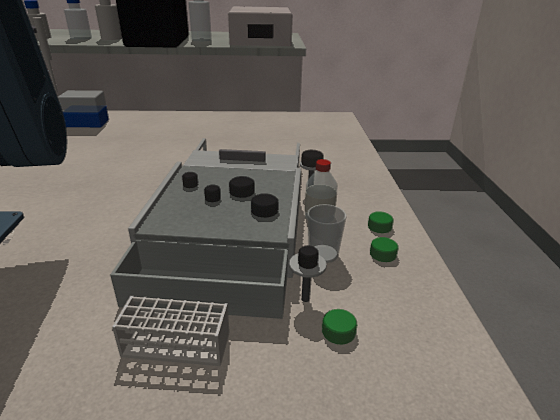

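Top view: wide caps lie at about (229,254) and (267,231), narrow ones at (243,283) and (212,310). The wide sample is at (162,176), on the left, and the narrow one at (347,198), on the right. The cover ridge is at (146,257). So wide goes left and narrow goes right.

```bash
cat > h.py <<'E'
import numpy as np,cv2
def ray(s,u,v):
    E=s["extrinsics"];d=E[:3,:3]@np.array([(u-s["cx"])/s["fx"],(v-s["cy"])/s["fy"],1]);return E[:3,3],d
def plane(s,u,v,z):
    o,d=ray(s,u,v);return o+d*(z-o[2])/d[2]
def tri(a,pa,b,pb):
    (o1,d1),(o2,d2)=ray(a,*pa),ray(b,*pb)
    t=np.linalg.lstsq(np.c_[d1,-d2],o2-o1,rcond=None)[0];p,q=o1+t[0]*d1,o2+t[1]*d2
    return (p+q)/2,np.linalg.norm(p-q)
def blobs(s,thr=45,lo=60,hi=1500):
    m=(s["frame"].max(2)<thr).astype(np.uint8)
    n,l,st,c=cv2.connectedComponentsWithStats(m)
    return [(c[i],st[i]) for i in range(1,n) if lo<st[i][4]<hi]
E
python3 - <<'E'
from h import *
t=dict(np.load("pics/top0.npz"));s=dict(np.load("pics/side0.npz"))
for n,a in(("top",t),("side",s)):
    for th in (30,45):
        print(n,th,[(np.round(c,1).tolist(),q[2:].tolist()) for c,q in blobs(a,th)])
f=t["frame"]; print(f[257,146],f[254,229],f[270,200],f[262,140], f[262,125])
m=((f.max(2)<95)).astype(np.uint8)[220:300,125:165]
n,l,q,c=cv2.connectedComponentsWithStats(m);print([(c[i]+[125,220],q[i]) for i in range(1,n) if q[i][4]>40])
E
```

```text
top 30 [([161.7, 175.9], [27, 25, 384]), ([347.2, 198.0], [16, 15, 177]), ([267.8, 230.7], [25, 25, 389]), ([230.2, 253.1], [26, 25, 293]), ([243.7, 282.2], [16, 16, 120]), ([214.1, 308.6], [17, 16, 119])]
top 45 [([160.9, 176.0], [27, 25, 533]), ([347.2, 198.0], [17, 15, 192]), ([267.5, 230.8], [26, 25, 503]), ([148.0, 257.0], [12, 55, 184]), ([229.4, 253.7], [26, 25, 524]), ([243.1, 282.3], [17, 16, 205]), ([212.8, 309.5], [17, 17, 220]), ([331.0, 341.1], [41, 10, 172])]
side 30 [([260.0, 31.0], [25, 13, 325]), ([189.8, 181.6], [15, 13, 145]), ([241.4, 190.0], [25, 18, 269]), ([212.1, 195.1], [15, 15, 171]), ([264.0, 209.4], [27, 18, 311]), ([10.5, 228.5], [23, 29, 114]), ([307.3, 260.2], [20, 20, 252])]
side 45 [([260.0, 30.5], [25, 14, 350]), ([103.0, 116.5], [9, 20, 117]), ([310.7, 157.8], [21, 18, 265]), ([242.3, 156.5], [45, 10, 211]), ([189.6, 180.0], [16, 16, 207]), ([241.4, 186.9], [25, 21, 454]), ([212.0, 193.4], [16, 18, 237]), ([264.0, 205.5], [27, 24, 557]), ([10.9, 227.8], [24, 29, 131]), ([127.5, 262.5], [23, 31, 86]), ([307.7, 256.9], [20, 23, 392]), ([305.5, 289.0], [9, 25, 177])]
[51 48 51] [24 17 21] [108 111 107] [106 106 106] [154 156 155]
[(array([151.43994943, 256.5676359 ]), array([ 13,  10,  26,  55, 791], dtype=int32))]
```

```bash
python3 - <<'E'
import cv2
a=cv2.imread("pics/top0.png")[180:360,60:380];cv2.imwrite("pics/c1.png",cv2.resize(a,None,fx=2.5,fy=2.5,interpolation=cv2.INTER_CUBIC))
E
```

```text
(no output)
```

View pics/c1.png

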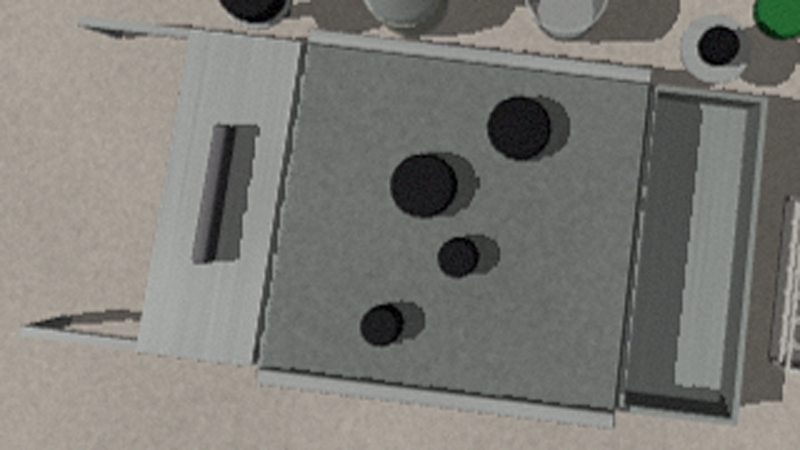

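Crop view: the ridge's top middle is at about (212,194), i.e. full-frame (144.8,257.6). The board's left edge runs from (304,42) to (258,366), its right edge from (648,82) to (615,408).

```bash
python3 - <<'E'
from h import *
t=dict(np.load("pics/top0.npz"));s=dict(np.load("pics/side0.npz"))
# top-face centroid in top view from bbox at thr45; in top view camera looks nearly down: centroid ~ between top & mid
P={"pw":((160.9,176),(311.7,157.8)),"pn":((347.2,198),(307.7,256.9)),"wa":((229.4,253.7),(241.4,186.9)),"wb":((267.5,230.8),(264,205.5)),"na":((243.1,282.3),(212,193.4)),"nb":((212.8,309.5),(189.6,180)),"ridge":((146.5,257.3),(242.3,156.5))}
W={}
for k,(a,b) in P.items():
    p,e=tri(t,a,s,b);q=plane(t,*a,.090);W[k]=q;print(k,np.round(p,4),round(e,4),"plane.09",np.round(q[:2],4))
F=lambda x,y,z:plane(t,60+x/2.5,180+y/2.5,z)
W["ridge"]=F(212,194,.095)
yv=(W["pw"]-W["pn"])[:2];print("|yv|",np.linalg.norm(yv));v=yv/np.linalg.norm(yv);u=np.array([v[1],-v[0]])
for n,(a,b) in {"L":((304,42),(258,366)),"R":((648,82),(615,408))}.items():
    a,b=F(*a,.075),F(*b,.075);d=(a-b)[:2];print(n,np.round(a,4),np.round(b,4),"yaw",np.degrees(np.arctan2(d[1],d[0])))
yaw=np.arctan2(u[1],u[0]);print("yaw pat",np.degrees(yaw))
O=(W["pw"]+W["pn"])[:2]/2-.165*u;print("O",O)
for k in W: d=W[k][:2]-O;print(k,"station",np.round([d@u,d@v],4))
for n,p in {"Lf":(304,42),"Ln":(258,366),"Rf":(648,82),"Rn":(615,408)}.items():
    d=F(*p,.075)[:2]-O;print(n,np.round([d@u,d@v],4))
E
```

```text
pw [0.723  0.2081 0.0878] 0.0013 plane.09 [0.7219 0.2074]
pn [ 0.6777 -0.1684  0.087 ] 0.0011 plane.09 [ 0.6767 -0.1679]
wa [0.5666 0.0669 0.0859] 0.0012 plane.09 [0.5659 0.0663]
wb [ 0.6117 -0.0084  0.086 ] 0.0009 plane.09 [ 0.611  -0.0085]
na [0.5108 0.0391 0.0863] 0.0011 plane.09 [0.5105 0.0387]
nb [0.4589 0.0974 0.0864] 0.0014 plane.09 [0.4587 0.0967]
ridge [0.5606 0.233  0.0803] 0.0034 plane.09 [0.5589 0.2294]
|yv| 0.37795958366785015
L [0.6817 0.1681 0.075 ] [0.4243 0.196  0.075 ] yaw -6.1849152118091
R [ 0.6486 -0.1129  0.075 ] [ 0.3927 -0.084   0.075 ] yaw -6.453776503570017
yaw pat -6.868978484197443
O [0.53547579 0.0394846 ]
pw station [0.165 0.189]
pn station [ 0.165 -0.189]
wa station [0.027  0.0303]
wb station [ 0.0807 -0.0386]
na station [-0.0247 -0.0038]
nb station [-0.083   0.0476]
ridge station [-0.0002  0.1928]
Lf [0.1298 0.1452]
Ln [-0.1291  0.1421]
Rf [ 0.1306 -0.1378]
Rn [-0.127  -0.1396]
```

```bash
cat > w.py <<'E'
import sys,numpy as np
from station import r
O=np.array([.5355,.0405]);a=-.1152;u=np.array([np.cos(a),np.sin(a)]);v=np.array([-u[1],u[0]])
s=r.get_state();R=s["tcp_rot"];p=np.array(s["tool_pos"]);d=p[:2]-O
print("t",s["clock"],"st xy",np.round([d@u,d@v],4),"tip z",round(p[2]-.186,4),"F",np.round(s["ft_force"],1),"w",round(s["gripper_width"],4),"yawerr spin",round(-(a-np.arctan2(R[1][1],R[0][1]))/(np.pi/4),4))
if len(sys.argv)>3:
    x,y,z=map(float,sys.argv[1:4]);g=np.array([*(O+x*u+y*v),z+.186])-p
    print("tool shift units",np.round(np.array(R).T@g/.15,3))
E
python3 -m jog '[{"spin":-0.176,"gripper":0.57},{"spin":-0.176},{"spin":-0.176},{"spin":-0.176},{"spin":-0.176},{"spin":-0.176},{"spin":-0.176},{"spin":-0.176}]' 20; python3 w.py 0 .165 .2
```

```text
t 0.1 st xy [-0.2807 -0.5932] tip z 0.218 F [ 0.4 -0.3  0.5] w 0.0928 yawerr spin -1.408
tool shift units [ 3.939 -3.679  0.127]invalid input at $[0]: expected keys tx, ty, tz, spin, gripper
```

```bash
python3 -m jog '[{"tx":0,"ty":0,"tz":0,"spin":-0.176,"gripper":0.57},{"tx":0,"ty":0,"tz":0,"spin":-0.176,"gripper":0.57},{"tx":0,"ty":0,"tz":0,"spin":-0.176,"gripper":0.57},{"tx":0,"ty":0,"tz":0,"spin":-0.176,"gripper":0.57},{"tx":0,"ty":0,"tz":0,"spin":-0.176,"gripper":0.57},{"tx":0,"ty":0,"tz":0,"spin":-0.176,"gripper":0.57},{"tx":0,"ty":0,"tz":0,"spin":-0.176,"gripper":0.57},{"tx":0,"ty":0,"tz":0,"spin":-0.176,"gripper":0.57}]' 20; python3 w.py 0 .165 .2
```

```text
clock: 0.9
tool_pos: [0.1885, -0.5166, 0.4043]
tcp_rot: [[0.109, 0.994, -0.0], [0.994, -0.109, 0.001], [0.001, -0.0, -1.0]]
ft_force: [-0.1, 0.9, 0.4]
gripper_width: 0.0336
grasp_force: 0.0
t 0.9 st xy [-0.2807 -0.5932] tip z 0.2183 F [-0.1  0.9  0.4] w 0.0336 yawerr spin 0.0074
tool shift units [5.044 1.9   0.126]
```

```bash
python3 -m jog '[{"tx":0.28,"ty":0.105,"tz":0,"spin":0,"gripper":0.57},{"tx":0.28,"ty":0.105,"tz":0,"spin":0,"gripper":0.57},{"tx":0.28,"ty":0.105,"tz":0,"spin":0,"gripper":0.57},{"tx":0.28,"ty":0.105,"tz":0,"spin":0,"gripper":0.57},{"tx":0.28,"ty":0.105,"tz":0,"spin":0,"gripper":0.57},{"tx":0.28,"ty":0.105,"tz":0,"spin":0,"gripper":0.57},{"tx":0.28,"ty":0.105,"tz":0,"spin":0,"gripper":0.57},{"tx":0.28,"ty":0.105,"tz":0,"spin":0,"gripper":0.57},{"tx":0.28,"ty":0.105,"tz":0,"spin":0,"gripper":0.57},{"tx":0.28,"ty":0.105,"tz":0,"spin":0,"gripper":0.57}]' >/dev/null
python3 -m jog '[{"tx":0.28,"ty":0.105,"tz":0,"spin":0,"gripper":0.57},{"tx":0.28,"ty":0.105,"tz":0,"spin":0,"gripper":0.57},{"tx":0.28,"ty":0.105,"tz":0,"spin":0,"gripper":0.57},{"tx":0.28,"ty":0.105,"tz":0,"spin":0,"gripper":0.57},{"tx":0.28,"ty":0.105,"tz":0,"spin":0,"gripper":0.57},{"tx":0.28,"ty":0.105,"tz":0,"spin":0,"gripper":0.57},{"tx":0.28,"ty":0.105,"tz":0,"spin":0,"gripper":0.57},{"tx":0.28,"ty":0.105,"tz":0,"spin":0,"gripper":0.57},{"tx":0,"ty":0,"tz":0,"spin":0,"gripper":0.57}]'; python3 w.py 0 .163 .081
```

```text
clock: 2.8
tool_pos: [0.5582, 0.2059, 0.4034]
tcp_rot: [[0.111, 0.994, -0.001], [0.994, -0.111, 0.002], [0.002, -0.001, -1.0]]
ft_force: [0.6, -1.2, -0.4]
gripper_width: 0.0199
grasp_force: 0.0
t 2.8 st xy [0.0035 0.1669] tip z 0.2174 F [ 0.6 -1.2 -0.4] w 0.0199 yawerr spin 0.0056
tool shift units [-0.027 -0.023  0.91 ]
```

```bash
python3 -m jog '[{"tx":-0.027,"ty":-0.023,"tz":0.25,"spin":0,"gripper":0.57},{"tx":0,"ty":0,"tz":0.25,"spin":0,"gripper":0.57},{"tx":0,"ty":0,"tz":0.2,"spin":0,"gripper":0.57},{"tx":0,"ty":0,"tz":0.15,"spin":0,"gripper":0.57},{"tx":0,"ty":0,"tz":0.06,"spin":0,"gripper":0.57},{"tx":0,"ty":0,"tz":0,"spin":0,"gripper":0.57}]' >/dev/null; python3 w.py 0 .258 .081
python3 -m jog '[{"tx":0.06,"ty":0,"tz":0,"spin":0,"gripper":0.57},{"tx":0.06,"ty":0,"tz":0,"spin":0,"gripper":0.57},{"tx":0.06,"ty":0,"tz":0,"spin":0,"gripper":0.57},{"tx":0.06,"ty":0,"tz":0,"spin":0,"gripper":0.57},{"tx":0.06,"ty":0,"tz":0,"spin":0,"gripper":0.57}]'; python3 w.py 0 .258 .081
```

```text
t 3.4 st xy [-0.0012  0.1578] tip z 0.081 F [-0.7  0.1  0.4] w 0.0199 yawerr spin -0.0006
tool shift units [ 0.668  0.007 -0.001]
clock: 3.9
tool_pos: [0.5586, 0.2436, 0.2691]
tcp_rot: [[0.114, 0.993, 0.002], [0.993, -0.114, -0.0], [-0.0, 0.002, -1.0]]
ft_force: [0.6, -3.5, 1.8]
gripper_width: 0.0197
grasp_force: 1.4
t 3.9 st xy [-0.0004  0.2045] tip z 0.0831 F [ 0.6 -3.5  1.8] w 0.0197 yawerr spin 0.0007
tool shift units [0.357 0.003 0.014]
```

```bash
python3 -m jog '[{"tx":0.06,"ty":0,"tz":0,"spin":0,"gripper":0.57},{"tx":0.06,"ty":0,"tz":0,"spin":0,"gripper":0.57},{"tx":0.06,"ty":0,"tz":0,"spin":0,"gripper":0.57},{"tx":0.06,"ty":0,"tz":0,"spin":0,"gripper":0.57},{"tx":0.06,"ty":0,"tz":0,"spin":0,"gripper":0.57},{"tx":0.03,"ty":0,"tz":0,"spin":0,"gripper":0.57},{"tx":0.0,"ty":0,"tz":0,"spin":0,"gripper":0.57}]' >/dev/null; python3 w.py 0 .258 .081
python3 - <<'E'
from station import r
from h import *
t=r.snapshot("top");cv2.imwrite("pics/t1.png",cv2.resize(t["frame"][180:360,30:380,::-1],None,fx=2.2,fy=2.2))
E
```

```text
t 4.6 st xy [-0.001   0.2541] tip z 0.0819 F [ 0.2  0.6 -0.8] w 0.0203 yawerr spin 0.001
tool shift units [0.026 0.007 0.006]
```

View pics/t1.png

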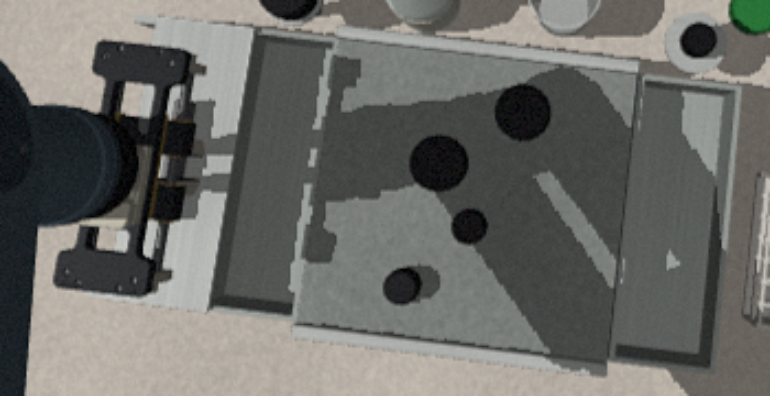

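The view shows the cover moved left: its inner edge runs from (252,28) to (212,308), the tub is exposed, and the caps haven't moved. I'll push on to the stop.

```bash
python3 -m jog '[{"tx":0.03,"ty":0,"tz":0,"spin":0,"gripper":0.57},{"tx":0.03,"ty":0,"tz":0,"spin":0,"gripper":0.57},{"tx":0.0,"ty":0,"tz":0,"spin":0,"gripper":0.57}]' >/dev/null; python3 w.py -.083 .095 .13
python3 - <<'E'
from station import r
from h import *
from w import O,u,v
t=r.snapshot("top");f=t["frame"]
print(f[300,110:170].max(1).tolist())
for p in((252,28),(212,308)):
  d=plane(t,30+p[0]/2.2,180+p[1]/2.2,.071)[:2]-O;print("edge before",d@u,d@v)
E
```

```text
t 4.95 st xy [-0.0009  0.2624] tip z 0.0819 F [ 0.9 -0.8 -0.2] w 0.02 yawerr spin 0.0002
tool shift units [-1.116 -0.548 -0.32 ]
t 4.95 st xy [-0.0009  0.2624] tip z 0.0819 F [ 0.9 -0.8 -0.2] w 0.02 yawerr spin 0.0002
[188, 189, 181, 183, 184, 182, 183, 181, 187, 187, 189, 189, 185, 168, 79, 52, 59, 54, 59, 57, 60, 58, 59, 58, 73, 86, 86, 84, 85, 81, 83, 77, 88, 83, 85, 86, 80, 85, 87, 83, 87, 85, 85, 88, 86, 84, 84, 84, 76, 158, 164, 167, 162, 160, 159, 157, 154, 158, 137, 130]
edge before 0.13074019100020728 0.22189103419653558
edge before -0.12545140058256912 0.21716354585435363
```

```bash
python3 -m jog '[{"tx":0.02,"ty":0,"tz":0,"spin":0,"gripper":0.57},{"tx":0.0,"ty":0,"tz":0,"spin":0,"gripper":0.57}]' | grep ft; python3 -m jog '[{"tx":-0.1,"ty":0,"tz":0,"spin":0,"gripper":0.65},{"tx":0,"ty":0,"tz":-0.2,"spin":0,"gripper":0.65},{"tx":-0.25,"ty":-0.1,"tz":-0.12,"spin":0,"gripper":0.65},{"tx":-0.3,"ty":-0.2,"tz":0,"spin":0,"gripper":0.65},{"tx":-0.3,"ty":-0.2,"tz":0,"spin":0,"gripper":0.65},{"tx":-0.13,"ty":-0.05,"tz":0,"spin":0,"gripper":0.65},{"tx":0,"ty":0,"tz":0,"spin":0,"gripper":0.65}]' >/dev/null;  python3 w.py -.083 .083 .081
python3 - <<'E'
from station import r
from h import *
from w import O,u,v
t=r.snapshot("top");f=t["frame"]
print(f[300,110:140].max(1).tolist())
g=cv2.cvtColor(f,cv2.COLOR_RGB2GRAY).astype(int)
for row in(210,300):
  c=np.argmax((g[row,95:150]-g[row,98:153]));d=plane(t,95+c+2,row,.071)[:2]-O;print(95+c+2,d@u,d@v)
E
```

```text
ft_force: [-1.3, -3.4, 0.3]
t 5.9 st xy [-0.0798  0.1076] tip z 0.1308 F [ 0.4  0.2 -0.1] w 0.0161 yawerr spin -0.0034
tool shift units [-0.164 -0.021  0.332]
t 5.9 st xy [-0.0798  0.1076] tip z 0.1308 F [ 0.4  0.2 -0.1] w 0.0161 yawerr spin -0.0034
[196, 189, 188, 188, 192, 191, 190, 194, 195, 177, 175, 137, 112, 75, 74, 76, 72, 77, 71, 69, 61, 64, 68, 64, 67, 64, 50, 42, 39, 40]
139 0.09400223129272563 0.22749960717401216
122 -0.08821931285911169 0.23217891698874193
```

```bash
python3 -m jog '[{"tx":-0.164,"ty":-0.021,"tz":0,"spin":0,"gripper":0.65},{"tx":0,"ty":0,"tz":0.2,"spin":0,"gripper":0.65},{"tx":0,"ty":0,"tz":0.132,"spin":0,"gripper":0.65},{"tx":-0.08,"ty":0,"tz":0,"spin":0,"gripper":0.65},{"tx":-0.08,"ty":0,"tz":0,"spin":0,"gripper":0.65},{"tx":-0.08,"ty":0,"tz":0,"spin":0,"gripper":0.65},{"tx":-0.08,"ty":0,"tz":0,"spin":0,"gripper":0.65},{"tx":-0.08,"ty":0,"tz":0,"spin":0,"gripper":0.65},{"tx":-0.08,"ty":0,"tz":0,"spin":0,"gripper":0.65}]' >/dev/null; python3 w.py -.083 -.155 .081
python3 -m jog '[{"tx":-0.08,"ty":0,"tz":0,"spin":0,"gripper":0.65},{"tx":-0.08,"ty":0,"tz":0,"spin":0,"gripper":0.65},{"tx":-0.08,"ty":0,"tz":0,"spin":0,"gripper":0.65},{"tx":-0.08,"ty":0,"tz":0,"spin":0,"gripper":0.65},{"tx":-0.08,"ty":0,"tz":0,"spin":0,"gripper":0.65},{"tx":-0.08,"ty":0,"tz":0,"spin":0,"gripper":0.65}]' >/dev/null; python3 w.py -.083 -.155 .081
python3 - <<'E'
from station import r
from h import *
t=r.snapshot("side");cv2.imwrite("pics/s2.png",t["frame"][:,:,::-1])
E
```

```text
t 6.85 st xy [-0.0816  0.0121] tip z 0.081 F [ 0.2  0.3 -0.4] w 0.0163 yawerr spin -0.0005
tool shift units [-1.114 -0.009  0.   ]
t 7.45 st xy [-0.0818 -0.0597] tip z 0.0804 F [-0.3  0.3  0.1] w 0.0162 yawerr spin 0.0
tool shift units [-0.635 -0.008 -0.004]
```

View pics/s2.png

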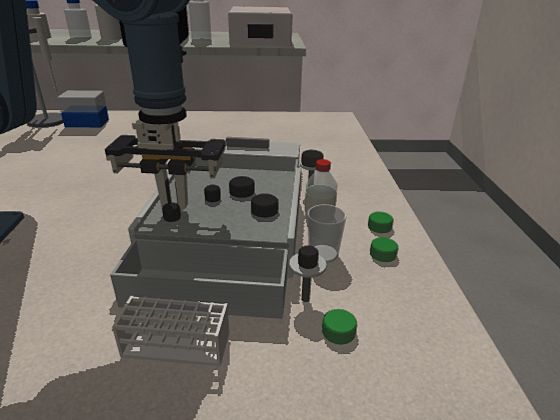

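The narrow cap sits cradled against the fingers at (171,212) and slides well. I'll carry on over the edge, then raise the tool and move behind narrow_a.

```bash
python3 -m jog '[{"tx":-0.08,"ty":0,"tz":0,"spin":0,"gripper":0.65},{"tx":-0.08,"ty":0,"tz":0,"spin":0,"gripper":0.65},{"tx":-0.08,"ty":0,"tz":0,"spin":0,"gripper":0.65},{"tx":-0.08,"ty":0,"tz":0,"spin":0,"gripper":0.65},{"tx":-0.08,"ty":0,"tz":0,"spin":0,"gripper":0.65},{"tx":-0.08,"ty":0,"tz":0,"spin":0,"gripper":0.65},{"tx":-0.08,"ty":0,"tz":0,"spin":0,"gripper":0.65},{"tx":-0.08,"ty":0,"tz":0,"spin":0,"gripper":0.65},{"tx":0,"ty":0,"tz":0,"spin":0,"gripper":0.65},{"tx":0,"ty":0,"tz":0,"spin":0,"gripper":0.65}]' >/dev/null; python3 w.py -.025 .04 .131
python3 - <<'E'
from station import r
from h import *
from w import O,u,v
s=r.snapshot("side");t=r.snapshot("top")
for n,a,z in(("side",s,.087),("top",t,.09)):
  for c,q in blobs(a,40):
    d=plane(a,*c,z)[:2]-O;print(n,np.round(c,1),q[2:],np.round([d@u,d@v],3))
cv2.imwrite("pics/s3.png",cv2.resize(s["frame"][130:370,90:410,::-1],None,fx=2.4,fy=2.4))
E
```

```text
t 8.5 st xy [-0.0818 -0.155 ] tip z 0.0804 F [1.  0.5 0.5] w 0.0164 yawerr spin -0.0013
tool shift units [ 1.301  0.377 -0.337]
t 8.5 st xy [-0.0818 -0.155 ] tip z 0.0804 F [1.  0.5 0.5] w 0.0164 yawerr spin -0.0013
side [79.7  7.5] [ 39  19 552] [-2.039  3.462]
side [259.8  30.8] [ 25  14 334] [-0.201  2.272]
side [139.8 121.1] [ 59  24 672] [-0.315  0.391]
side [309.9 159.2] [ 21  16 181] [0.164 0.182]
side [241.3 187.4] [ 25  21 402] [0.029 0.026]
side [212.9 194.1] [ 15  17 190] [-0.021 -0.008]
side [264.  206.8] [ 27  23 421] [ 0.082 -0.046]
side [149.7 222.2] [  9  36 145] [-0.107 -0.119]
side [ 11.1 227.4] [ 24  30 136] [-0.328 -0.158]
side [307.5 259.8] [ 20  21 267] [ 0.166 -0.198]
side [159.7 270.5] [ 20  11 169] [-0.048 -0.245]
side [305.5 288.8] [  8  25 141] [ 0.164 -0.264]
top [160.9 175.9] [ 27  25 522] [0.166 0.187]
top [347.1 198. ] [ 16  15 187] [ 0.164 -0.191]
top [267.5 230.8] [ 25  25 491] [ 0.081 -0.04 ]
top [107.2 252. ] [ 13  53 184] [0.003 0.269]
top [229.5 253.8] [ 26  25 508] [0.027 0.029]
top [243.3 282.4] [ 16  16 192] [-0.025 -0.005]
top [319.4 281.4] [ 23  20 137] [-0.006 -0.152]
top [345.6 282.6] [13 17 63] [-0.002 -0.203]
top [346.4 342.3] [ 120  115 1267] [-0.114 -0.215]
top [419.9 382.8] [ 18  58 178] [-0.171 -0.36 ]
```

View pics/s3.png

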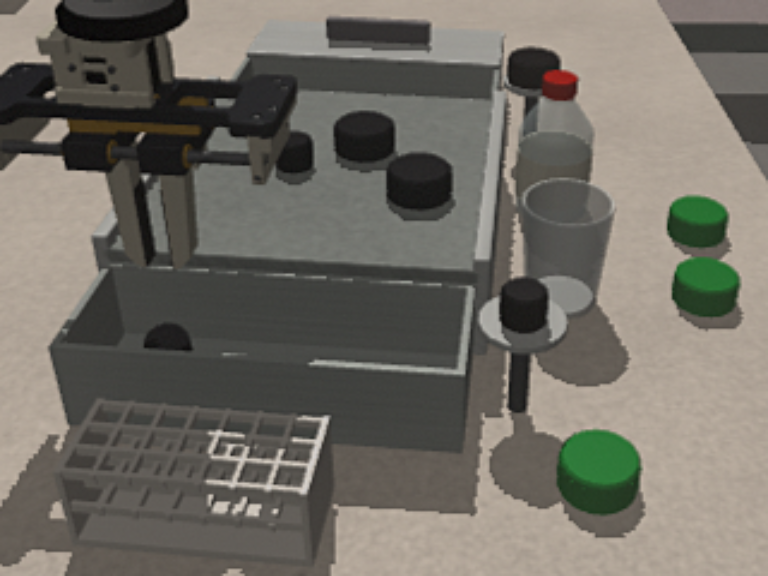

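The first narrow cap is in the right tub at (167,338); everything else is in place. Next is wa, which frees room around na.

```bash
python3 -m jog '[{"tx":0,"ty":0,"tz":-0.33,"spin":0,"gripper":0.57},{"tx":0.24,"ty":0.18,"tz":0,"spin":0,"gripper":0.57},{"tx":0.24,"ty":0.18,"tz":0,"spin":0,"gripper":0.57},{"tx":0.24,"ty":0.18,"tz":0,"spin":0,"gripper":0.57},{"tx":0.233,"ty":0.185,"tz":0,"spin":0,"gripper":0.57},{"tx":0,"ty":0,"tz":0,"spin":0,"gripper":0.57}]' >/dev/null; python3 w.py .027 -.011 .081
```

```text
t 9.2 st xy [ 0.029  -0.0076] tip z 0.1298 F [-0.8  0.3 -0. ] w 0.0203 yawerr spin 0.0062
tool shift units [-0.023 -0.014  0.325]
```

```bash
python3 -m jog '[{"tx":-0.023,"ty":-0.014,"tz":0,"spin":0,"gripper":0.57},{"tx":0,"ty":0,"tz":0.2,"spin":0,"gripper":0.57},{"tx":0,"ty":0,"tz":0.125,"spin":0,"gripper":0.57},{"tx":0,"ty":0,"tz":0,"spin":0,"gripper":0.57},{"tx":0.08,"ty":0,"tz":0,"spin":0,"gripper":0.57},{"tx":0.08,"ty":0,"tz":0,"spin":0,"gripper":0.57},{"tx":0.08,"ty":0,"tz":0,"spin":0,"gripper":0.57},{"tx":0.08,"ty":0,"tz":0,"spin":0,"gripper":0.57}]' >/dev/null; python3 w.py .027 .157 .081
python3 -m jog '[{"tx":0.08,"ty":0,"tz":0,"spin":0,"gripper":0.57},{"tx":0.08,"ty":0,"tz":0,"spin":0,"gripper":0.57},{"tx":0.08,"ty":0,"tz":0,"spin":0,"gripper":0.57},{"tx":0.08,"ty":0,"tz":0,"spin":0,"gripper":0.57},{"tx":0.08,"ty":0,"tz":0,"spin":0,"gripper":0.57},{"tx":0.08,"ty":0,"tz":0,"spin":0,"gripper":0.57},{"tx":0.08,"ty":0,"tz":0,"spin":0,"gripper":0.57},{"tx":0.08,"ty":0,"tz":0,"spin":0,"gripper":0.57},{"tx":0.08,"ty":0,"tz":0,"spin":0,"gripper":0.57},{"tx":0.08,"ty":0,"tz":0,"spin":0,"gripper":0.57}]' | grep -A9 ft; python3 w.py -.025 .031 .131
```

```text
t 10.0 st xy [0.0251 0.0341] tip z 0.0822 F [ 0.7 -0.7  0.1] w 0.02 yawerr spin 0.0007
tool shift units [0.82  0.013 0.008]
ft_force: [-0.7, -0.5, 0.4]
gripper_width: 0.0197
grasp_force: 0.0
t 11.0 st xy [0.0248 0.1538] tip z 0.0811 F [-0.7 -0.5  0.4] w 0.0197 yawerr spin 0.0
tool shift units [-0.819 -0.332 -0.333]
```

Push 5 mm more, then lift, move behind na and look at the result.

```bash
python3 -m jog '[{"tx":0.05,"ty":0,"tz":0,"spin":0,"gripper":0.57},{"tx":0,"ty":0,"tz":0,"spin":0,"gripper":0.57},{"tx":0,"ty":0,"tz":-0.333,"spin":0,"gripper":0.65},{"tx":-0.3,"ty":-0.12,"tz":0,"spin":0,"gripper":0.65},{"tx":-0.3,"ty":-0.12,"tz":0,"spin":0,"gripper":0.65},{"tx":-0.27,"ty":-0.09,"tz":0,"spin":0,"gripper":0.65},{"tx":0,"ty":0,"tz":0,"spin":0,"gripper":0.65}]' >/dev/null; python3 w.py -.025 .031 .081
python3 - <<'E'
from station import r
from h import *
s=r.snapshot("top");s2=r.snapshot("side")
a=s["frame"][160:360,80:380,::-1];b=s2["frame"][130:330,90:390,::-1]
cv2.imwrite("pics/t3.png",cv2.resize(np.vstack([a,b]),None,fx=1.5,fy=1.5))
E
```

```text
t 11.7 st xy [-0.0261  0.026 ] tip z 0.1312 F [ 0.3  0.5 -0.7] w 0.0165 yawerr spin -0.0052
tool shift units [0.034 0.008 0.335]
```

View pics/t3.png

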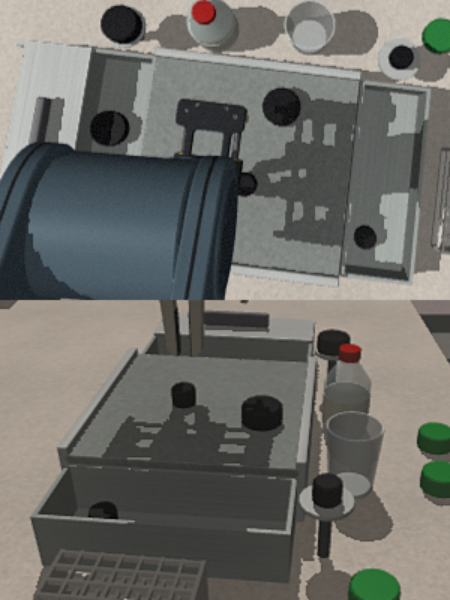

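wa is in the left tub at (110,128), nb in the right tub at (365,237), and na (245,183) and wb (281,106) are untouched. Now push na right.

```bash
python3 -m jog '[{"tx":0.034,"ty":0.008,"tz":0,"spin":0,"gripper":0.65},{"tx":0,"ty":0,"tz":0.2,"spin":0,"gripper":0.65},{"tx":0,"ty":0,"tz":0.134,"spin":0,"gripper":0.65},{"tx":0,"ty":0,"tz":0,"spin":0,"gripper":0.65},{"tx":-0.08,"ty":0,"tz":0,"spin":0,"gripper":0.65},{"tx":-0.08,"ty":0,"tz":0,"spin":0,"gripper":0.65},{"tx":-0.08,"ty":0,"tz":0,"spin":0,"gripper":0.65},{"tx":-0.08,"ty":0,"tz":0,"spin":0,"gripper":0.65},{"tx":-0.08,"ty":0,"tz":0,"spin":0,"gripper":0.65},{"tx":-0.08,"ty":0,"tz":0,"spin":0,"gripper":0.65}]' >/dev/null; python3 w.py -.025 -.155 .081
python3 -m jog '[{"tx":-0.08,"ty":0,"tz":0,"spin":0,"gripper":0.65},{"tx":-0.08,"ty":0,"tz":0,"spin":0,"gripper":0.65},{"tx":-0.08,"ty":0,"tz":0,"spin":0,"gripper":0.65},{"tx":-0.08,"ty":0,"tz":0,"spin":0,"gripper":0.65},{"tx":-0.08,"ty":0,"tz":0,"spin":0,"gripper":0.65},{"tx":-0.08,"ty":0,"tz":0,"spin":0,"gripper":0.65},{"tx":-0.08,"ty":0,"tz":0,"spin":0,"gripper":0.65},{"tx":-0.08,"ty":0,"tz":0,"spin":0,"gripper":0.65},{"tx":-0.08,"ty":0,"tz":0,"spin":0,"gripper":0.65},{"tx":-0.04,"ty":0,"tz":0,"spin":0,"gripper":0.65}]' >/dev/null; python3 w.py .081 -.085 .131
```

```text
t 12.8 st xy [-0.0233 -0.0385] tip z 0.0815 F [0.1 0.7 0. ] w 0.016 yawerr spin -0.0009
tool shift units [-0.777 -0.01   0.003]
t 13.8 st xy [-0.0233 -0.1524] tip z 0.0811 F [ 0.  -0.1 -0.6] w 0.0164 yawerr spin -0.001
tool shift units [ 0.45   0.695 -0.333]
```

```bash
python3 -m jog '[{"tx":-0.04,"ty":0,"tz":0,"spin":0,"gripper":0.65},{"tx":0,"ty":0,"tz":0,"spin":0,"gripper":0.65},{"tx":0,"ty":0,"tz":-0.333,"spin":0,"gripper":0.57},{"tx":0.16,"ty":0.25,"tz":0,"spin":0,"gripper":0.57},{"tx":0.16,"ty":0.25,"tz":0,"spin":0,"gripper":0.57},{"tx":0.17,"ty":0.195,"tz":0,"spin":0,"gripper":0.57},{"tx":0,"ty":0,"tz":0,"spin":0,"gripper":0.57}]' >/dev/null; python3 w.py .081 -.084 .081
python3 - <<'E'
from station import r
from h import *
from w import O,u,v
s=r.snapshot("side")
for c,q in blobs(s,40):
    d=plane(s,*c,.087)[:2]-O
    if abs(d).max()<.3: print(np.round(c,1),q[2:],np.round([d@u,d@v],3))
E
```

```text
t 14.5 st xy [ 0.0833 -0.0805] tip z 0.1308 F [-0.9  0.2  0.1] w 0.0204 yawerr spin 0.0044
tool shift units [-0.024 -0.016  0.332]
t 14.5 st xy [ 0.0833 -0.0805] tip z 0.1308 F [-0.9  0.2  0.1] w 0.0204 yawerr spin 0.0044
[245.  146.3] [ 27  16 298] [0.004 0.242]
[275.2 147.6] [ 34  17 313] [0.078 0.243]
[308.1 157.5] [ 36  18 239] [0.159 0.191]
[263.4 203.5] [ 27  56 558] [ 0.08  -0.034]
[307.9 257.8] [ 20  23 330] [ 0.166 -0.193]
[159.4 269.7] [ 20  12 127] [-0.049 -0.243]
[194.5 271.3] [ 20  12 134] [ 0.003 -0.242]
[305.5 289.2] [  8  25 168] [ 0.164 -0.265]
```

Both narrow caps are in the right tub, at (159,270) and (195,271). Now wb goes left.

```bash
python3 -m jog '[{"tx":-0.024,"ty":-0.016,"tz":0,"spin":0,"gripper":0.57},{"tx":0,"ty":0,"tz":0.2,"spin":0,"gripper":0.57},{"tx":0,"ty":0,"tz":0.132,"spin":0,"gripper":0.57},{"tx":0,"ty":0,"tz":0,"spin":0,"gripper":0.57},{"tx":0.08,"ty":0,"tz":0,"spin":0,"gripper":0.57},{"tx":0.08,"ty":0,"tz":0,"spin":0,"gripper":0.57},{"tx":0.08,"ty":0,"tz":0,"spin":0,"gripper":0.57},{"tx":0.08,"ty":0,"tz":0,"spin":0,"gripper":0.57},{"tx":0.08,"ty":0,"tz":0,"spin":0,"gripper":0.57},{"tx":0.08,"ty":0,"tz":0,"spin":0,"gripper":0.57}]' >/dev/null; python3 w.py .081 .158 .081
python3 -m jog '[{"tx":0.08,"ty":0,"tz":0,"spin":0,"gripper":0.57},{"tx":0.08,"ty":0,"tz":0,"spin":0,"gripper":0.57},{"tx":0.08,"ty":0,"tz":0,"spin":0,"gripper":0.57},{"tx":0.08,"ty":0,"tz":0,"spin":0,"gripper":0.57},{"tx":0.08,"ty":0,"tz":0,"spin":0,"gripper":0.57},{"tx":0.08,"ty":0,"tz":0,"spin":0,"gripper":0.57},{"tx":0.08,"ty":0,"tz":0,"spin":0,"gripper":0.57}]' >/dev/null; python3 w.py .081 .158 .081
```

```text
t 15.55 st xy [ 0.0784 -0.0138] tip z 0.0815 F [ 0.  -0.1  0.5] w 0.02 yawerr spin 0.001
tool shift units [1.145 0.018 0.004]
t 16.25 st xy [0.0784 0.0698] tip z 0.0811 F [-0.  -0.2 -0.4] w 0.0197 yawerr spin 0.0
tool shift units [0.588 0.017 0.001]
```

```bash
python3 -m jog '[{"tx":0.08,"ty":0,"tz":0,"spin":0,"gripper":0.57},{"tx":0.08,"ty":0,"tz":0,"spin":0,"gripper":0.57},{"tx":0.08,"ty":0,"tz":0,"spin":0,"gripper":0.57},{"tx":0.08,"ty":0,"tz":0,"spin":0,"gripper":0.57},{"tx":0.08,"ty":0,"tz":0,"spin":0,"gripper":0.57},{"tx":0.08,"ty":0,"tz":0,"spin":0,"gripper":0.57},{"tx":0.08,"ty":0,"tz":0,"spin":0,"gripper":0.57},{"tx":0.03,"ty":0,"tz":0,"spin":0,"gripper":0.57},{"tx":0,"ty":0,"tz":0,"spin":0,"gripper":0.57},{"tx":0,"ty":0,"tz":-0.333,"spin":0,"gripper":0.57}]' >/dev/null
python3 -m jog '[{"tx":0,"ty":0,"tz":-0.333,"spin":0,"gripper":0.57},{"tx":-0.33,"ty":0,"tz":-0.1,"spin":0,"gripper":0.57},{"tx":-0.33,"ty":-0.3,"tz":0,"spin":0,"gripper":0.57},{"tx":-0.33,"ty":-0.3,"tz":0,"spin":0,"gripper":0.57},{"tx":-0.33,"ty":-0.3,"tz":0,"spin":0,"gripper":0.57},{"tx":-0.33,"ty":-0.3,"tz":0,"spin":0,"gripper":0.57},{"tx":-0.33,"ty":-0.1,"tz":0,"spin":0,"gripper":0.57},{"tx":-0.33,"ty":0,"tz":0,"spin":0,"gripper":0.57},{"tx":-0.33,"ty":0,"tz":0,"spin":0,"gripper":0.57},{"tx":0,"ty":0,"tz":0,"spin":0,"gripper":0.57}]' >/dev/null; python3 w.py
python3 - <<'E'
from station import r
from h import *
s=r.snapshot("top");s2=r.snapshot("side")
a=s["frame"][160:360,60:420,::-1];b=s2["frame"][130:330,90:450,::-1]
cv2.imwrite("pics/t4.png",cv2.resize(np.vstack([a,b]),None,fx=1.5,fy=1.5))
E
```

```text
t 18.25 st xy [-0.0708 -0.191 ] tip z 0.1961 F [0.8 0.1 0.3] w 0.02 yawerr spin -0.0092
```

View pics/t4.png

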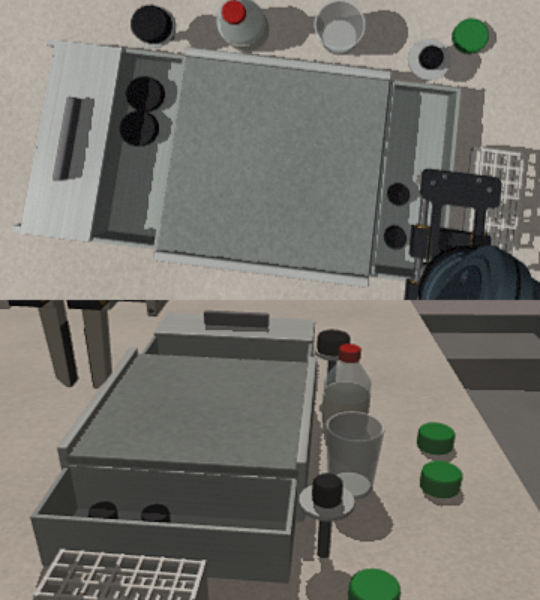

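Both wide caps, at (145,94) and (140,128), are in the left tub, and both narrow caps, at (398,194) and (395,237), are in the right tub. The cover is open, the bystanders haven't moved, and the gripper is clear.

```bash
python3 -c "
from station import r
print(r.hand_in())"
```

```text
the job is handed in; nothing more can be done
None
```

The job is handed in: the cover is slid open to about its stop, both wide caps are in the left tub and both narrow caps are in the right tub, as the last pictures show; the hand-in returned no verdict.

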